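Press a blown flask down into the sprung cooling ring and hold it

ROBOT

A 6-joint arm with a two-finger parallel gripper is mounted at the origin on the work surface. World frame = base frame: x ahead of the robot, y to its left, z up, the work surface at z = 0. Lengths are in m, angles in rad, forces in N, time in s.
With the tool pointing down it reaches from about 0.35 to 0.775 m from the base axis. Payload 7.3 kg.
Tool frame: the origin (TCP) lies between the finger pads; the fingertips stand 8 mm ahead of it and the grasp point (between the pads) lies 11 mm behind it (robot.nose_length is the distance from the TCP to the fingertips, in m); z points along the fingers, y is the line along which they close (so a half turn about z gives the same grasp; the last joint's range is limited). The gripper opens to 92 mm and grips with 3 to 60 N. Pads are 19 mm wide; open, the fingers measure 130 mm over their backs; the gripper's body (75 mm by 190 mm) begins 47 mm behind the grasp point.
Start: joints at [1.044, 0.342, 1.524, -0, 1.275, -0.146], TCP at [0.195, 0.487, 0.235] pointing down, gripper open.
Joint ranges: [-2.53, 2.53], [-0.77, 2.02], [0.04, 2.7], [-1, 4.14], [0.28, 2.66], [-3.11, 3.11]. Speed limits (rad/s): [2.57, 2.57, 3.14, 3.14, 3.14, 3.14].

INTERFACE

Orientations are given as [roll, pitch, yaw] about the fixed x, y, z axes, in that order (R = Rz(yaw) Ry(pitch) Rx(roll)).
In Python, from cell import robot gives the robot as it stands. The module is installed in compiled form; this text tells all that it offers.
- The arm moves only by the shell command python3 -m jog 'ROWS' [FORCE]. ROWS is JSON, a list that holds one entry, the list of rows, each a list of 5 numbers: the gripper's target within -1 to 1 (fully open at 1, half-way at 0, shut at -1), then the shift along the tool's x, y, z in m, then the turn about the tool's z in rad. A call has 1 to 5 rows; each row is the pose to reach, as a shift and turn from the pose commanded when the call began, along the tool's axes at that moment; what a row does not reach only later rows make up. A row lasts 1/12 s, in which the tool goes at most 41.7 mm and 7.16 degrees, less where a joint would pass 70% of its speed; a pose out of reach is approached as far as the arm can. A call with a gripper value outside its range is refused whole. The fingers move at their own pace and stop on an object; FORCE is the grip in N (left out, the last holds). Time passes only in rows, so rows that repeat a pose let the fingers close. It gives the time, the measured TCP pose, the force, the opening and the grip force at its end, in the units of the state.
- robot.observe(): the state, without advancing time (a new reading comes with each control period).
- robot.read_camera(name): name is "side" or "top"; returns the picture (400x640x3 uint8, red, green, blue); there is no depth.
- robot.camera_model(name): a dict with "camera_matrix" (3x3 intrinsics, pixels), "position" and "attitude" of the camera in the world. Camera axes: x right, y down, z forward; pixel columns grow to the right and rows downward; lengths in m; the calibration is good to about 2 mm. A picture is of the moment at which its call begins. camera_model takes no time and is no camera call.
- robot.hand_in(): hands the job in; it is judged then, once.
The state is a dict: "time": time; "qpos": joint angles; "qvel": joint speeds; "joint_efforts": joint torques, N m; "tool_pos": TCP position; "tool_rot": TCP orientation; "contact_force": force on the tool from outside, world axes, zero at the start; "torque": the same for the moment, N m; "opening": finger opening in m; "grip_force": force on a finger pad.
Only numpy, scipy, OpenCV 4.12 (cv2) and the standard library are available. Lean on these libraries where they do the work, as an engineer would, in place of code of your own. Each camera call takes 0.05 s, during which the arm holds its last target. There are 200 camera calls.

TASK

The freshly blown amber flask has to be cooled: using the flat-bladed paddle and not the fingers, lever the blue cover of the cooling stand open by its front lip until it stands past upright, then lay the paddle back on its wooden rest. Take the amber flask by its neck, seat it upright in the red sprung ring inside the stand, gently press the ring at least three quarters of the way down, and finish while still gripping the flask and holding the ring compressed (do not let go). Leave the green flask and the other things on the bench where they are.

Things in the scene. Friction and masses are not known exactly. Their poses are not given: they have to be found in the camera images.
- stand_front (a point): Grey cooling stand, an open-topped box 120 (x, front to back) x 130 (y) x 66 mm high, walls 5 mm, fixed to the bench (a 4 mm foot flange juts out 15 mm all round at the bench). This point: middle of the top edge of its front wall, outer face. Axes: x to the back (towards the hinge), y to the left, z up; yaw up to 0.25 rad from the world's.
- cover_hinge (a point): Middle of the hinge line of the blue cover, on the top of the stand's back wall, 120 mm behind stand_front, 66 mm above the bench. The point turns with the cover: its -x axis points along the cover to its free edge.
- cover_lip (a point): Middle of the free front edge of the cover, at its underside: 142 mm from the hinge. The cover is a blue sheet 142 x 126 x 4 mm, 60 g, lying on the stand's top; closed, its front 22 mm overhang the front wall as a lip with free air (66 mm to the bench) beneath.
- cover (a joint): Cover's hinge angle, rad: 0 closed, 1.57 upright, 1.95 stop leaning back. It starts at 0 to 0.04. A friction hinge (0.07 N m): the cover stays where it is left; about 1 N at the lip moves it.
- cradle (a joint): How far the red ring is pressed down, m: 0 up (as found), 0.024 at its stop. Spring about 2 N at 0 and 12.5 N at the stop (450 N/m).
- ring_top (a point): Centre of the red ring's top face, the ring being 80 mm outside, 48 mm inside, 10 mm thick, on the axis of the stand 60 mm behind stand_front; 44 mm above the bench when up (22 mm under the cover). A seated flask's bottom hangs 10 mm below this point, so its amber_mid lies 49 mm above it.
- paddle_mid (a point): Flat-bladed paddle: wooden handle 150 long x 14 wide x 22 mm tall with a steel blade 85 long x 34 wide x 3 mm thick in line with it at half the handle's height; 120 g, balance point about here. This point: on the handle at half its height, 100 mm from the handle's butt, 50 mm from the start of the blade and 135 mm from the blade's tip. x points along the blade to its tip, z up.
- paddle: The same paddle as a body; origin 11 mm below paddle_mid, at the handle's underside.
- rest: Dark wooden rest of the paddle, fixed: two cross bars 60 mm wide, 12 mm thick, 30 mm high, 80 mm behind and 45 mm ahead (x) of its origin, which lies at bench height right under paddle_mid. The handle lies across both bars, so paddle_mid is 41 mm above the bench. Between the bars it is only 6 mm high. x as the paddle's.
- amber_mid (a point): Round amber glass flask standing in a cork ring: ball 66 mm across, upright neck 24 mm across from 63 to 113 mm above its bottom, rim 29 mm across on top, 118 mm tall in all, 90 to 180 g. This point: on its axis half-way up, 59 mm above its bottom; grip the neck about 32 mm above it.
- amber: The same amber flask as a body; origin at its bottom, z along its neck.
- stand: The same cooling stand; origin at bench height under the middle of the box, 60 mm behind stand_front.
- green_mid (a point): A green flask of the same shape in another cork ring (84 mm across, 24 mm high; the two swap places): not to be moved. Point half-way up.
- jar: Lidded jar, 60 mm across, 90 mm tall: leave alone. Origin under its base.
- marver: Dark graphite slab 100 x 70 x 15 mm: leave alone. Origin at its underside.
- shaper: Brass shaping tool 44 mm across, 60 mm tall: leave alone. Origin at its underside.
- pick: Screwdriver-like pick lying flat: leave alone. Origin at its underside, about mid-length.
Not all that is in view belongs to the job. There is more than one size of the amber; the job needs the largest.

How it is judged:
By the outcome, as a careful person would: the job done as asked, in the order asked, and still so for the second after the job is handed in, while the arm keeps its last pose, push and grip.
It also fails if it takes over 67 s, if anything falls off the work surface, if the arm or the gripper's body presses on something with over 40 N, if the wrist force passes 120 N, or if a joint passes its speed limit or range.

## Working session

There is one attempt and no reset: what is moved stays moved. The work goes in short steps, Python scripts to look and compute and a shell command to move; the robot and the scene stay as the last step left them, time stands still between calls to the robot, and variables do not carry over. Pictures are saved under pics/ and viewed, at most 13 in all, crops included, and the job is handed in when it is done.

```bash
mkdir -p pics
python3 - <<'E'
from cell import robot
import cv2
for n in("top","side"):
    im=robot.read_camera(n); cv2.imwrite(f"pics/{n}0.png",im[:,:,::-1]); m=robot.camera_model(n); print(n,m)
s=robot.observe();print(s)
E
```

```text
top {'camera_matrix': array([[493.49697133,   0.        , 326.20772453],
       [  0.        , 493.49697133, 198.96450185],
       [  0.        ,   0.        ,   1.        ]]), 'position': array([ 0.34206578, -0.04238373,  1.44074907]), 'attitude': array([-2.96068575,  0.00599614, -1.55127325])}
side {'camera_matrix': array([[378.76157067,   0.        , 320.36666938],
       [  0.        , 378.76157067, 198.51567   ],
       [  0.        ,   0.        ,   1.        ]]), 'position': array([0.34768623, 0.71571799, 0.59425511]), 'attitude': array([-2.1744006 ,  0.02095767, -2.82929156])}
{'time': 0.1, 'qpos': array([ 1.04398366e+00,  3.42602296e-01,  1.52491639e+00, -4.01370980e-05,
        1.27539402e+00, -1.46014253e-01]), 'qvel': array([-1.31581742e-03, -2.63572397e-04, -2.25513362e-03,  1.10881503e-03,
       -2.73216095e-03, -6.49164133e-05]), 'joint_efforts': array([ 8.90084448e-04, -4.32005775e+01, -2.44693494e+01,  7.17866071e-02,
        5.26628585e-02, -8.57454302e-05]), 'tool_pos': array([0.19494172, 0.48708798, 0.23414258]), 'tool_rot': array([-3.14028107e+00, -1.54086348e-04,  2.76080585e+00]), 'contact_force': array([-0.03321568, -0.39272057,  0.02200772]), 'torque': array([0.03196393, 0.03467466, 0.01818889]), 'grip_force': 0.0, 'opening': 0.09151279465844266}
```

View pics/top0.png

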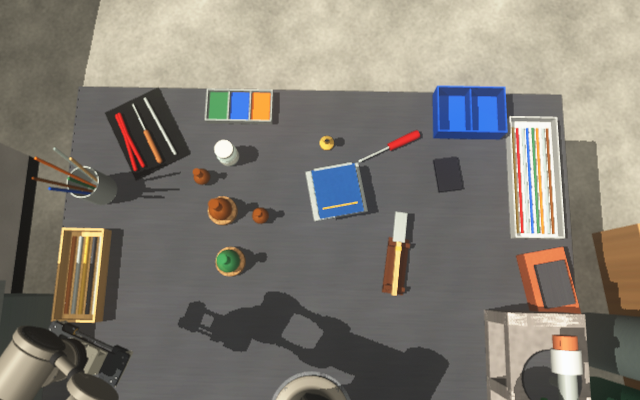

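View pics/side0.png

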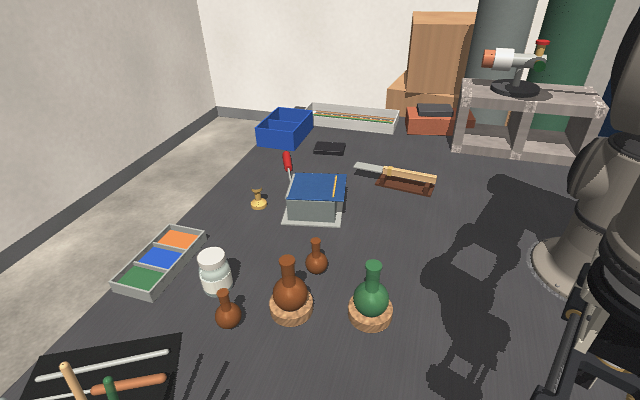

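Three ambers in the top view: (201,176), (219,209) and (260,215). The one at (219,209) is the largest and the only one standing in a cork ring, so it fits the description. I'll confirm it in an enlarged crop.

Run:
```python
import cv2,numpy as np
t=cv2.imread("pics/top0.png")[130:310,180:440]
cv2.imwrite("pics/topc.png",cv2.resize(t,None,fx=3,fy=3,interpolation=cv2.INTER_CUBIC))
s=cv2.imread("pics/side0.png")[140:340,190:450]
cv2.imwrite("pics/sidec.png",cv2.resize(s,None,fx=3,fy=3,interpolation=cv2.INTER_CUBIC))
```

```text
(no output)
```

View pics/topc.png

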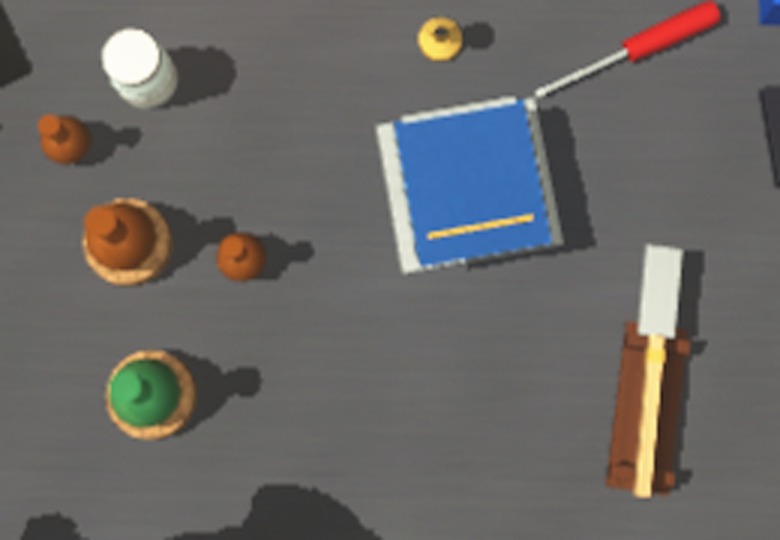

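View pics/sidec.png

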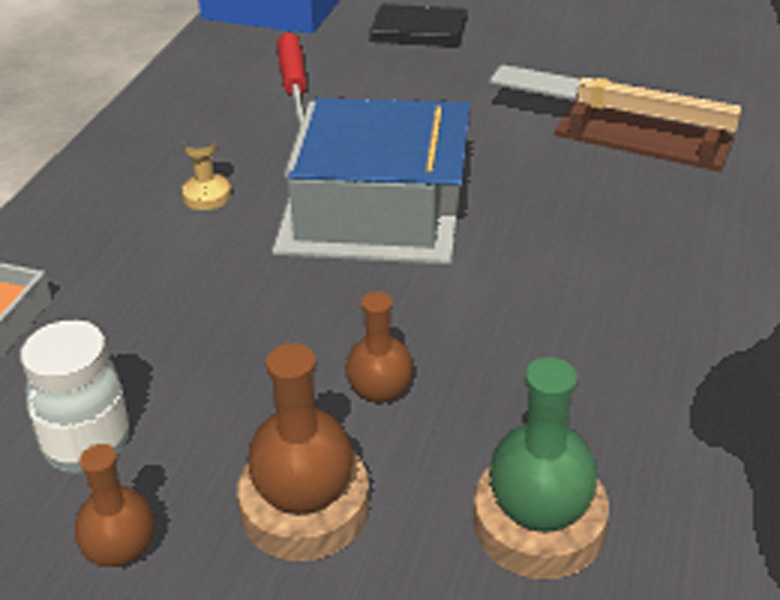

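The enlarged crops confirm the amber flask in the cork ring: side (290,290), top (219,209). The two small ambers have no ring. Blue cover with lip towards the robot (top ~(343,215)), paddle from butt (394,295) to tip (402,212).

```bash
cat > h.py <<'E'
import numpy as np
from scipy.spatial.transform import Rotation as R
from cell import robot
def ray(n,u):
    m=robot.camera_model(n); d=np.linalg.inv(m["camera_matrix"])@[u[0],u[1],1.]
    return m["position"],R.from_euler("xyz",m["attitude"]).apply(d)
def onz(n,u,z):
    p,d=ray(n,u); return p+d*(z-p[2])/d[2]
def tri(ut,us):
    p,d=ray("top",ut);q,e=ray("side",us)
    d/=np.linalg.norm(d);e/=np.linalg.norm(e)
    A=sum(np.eye(3)-np.outer(v,v) for v in(d,e)); b=sum((np.eye(3)-np.outer(v,v))@o for o,v in((p,d),(q,e)))
    x=np.linalg.solve(A,b); g=np.linalg.norm((np.eye(3)-np.outer(d,d))@(x-p)); return x,g
def pix(n,X):
    m=robot.camera_model(n); c=R.from_euler("xyz",m["attitude"]).inv().apply(np.atleast_2d(X)-m["position"])@m["camera_matrix"].T
    return c[:,:2]/c[:,2:]
tc=lambda u,v:(180+(u-1)/3,130+(v-1)/3)
sc=lambda u,v:(190+(u-1)/3,140+(v-1)/3)
E
python3 - <<'E'
from h import *
np.set_printoptions(precision=4,suppress=True)
print("amber rim",tri(tc(101,222),sc(291,360)),"green",tri(tc(132,385),sc(551,374)))
c=dict(fl=(418,265),fr=(562,243),bl=(395,122),br=(530,100));cs=dict(fl=(463,180),fr=(468,102),bl=(291,178),br=(312,101))
P={k:onz("top",tc(*v),.07) for k,v in c.items()}
for k in c: print(k,P[k],onz("side",sc(*cs[k]),.07))
for k,a,b,z in(("tipL",(648,245),(492,82),.0425),("tipR",(684,248),(503,67),.0425),("bsL",(639,334),(577,98),.0425),("bsR",(678,337),(583,76),.0425)):
    print(k,onz("top",tc(*a),z),onz("side",sc(*b),z),tri(tc(*a),sc(*b)))
print("buttL,R",onz("top",tc(635,496),.052),onz("top",tc(652,497),.052),onz("side",sc(740,108),.052))
print("rest corners",[onz("top",tc(*q),.03) for q in((627,322),(690,338))],[onz("top",tc(*q),.006) for q in((606,488),(676,493))])
print("small amber",tri(tc(232,243),sc(377,300)))
# flange corners side
print([onz("side",sc(*q),.004) for q in((274,254),(451,261))])
E
```

```text
amber rim (array([0.5628, 0.2744, 0.1303]), np.float64(0.0002649743249672921)) green (array([0.4169, 0.2389, 0.1269]), np.float64(0.0011903476110839105))
fl [ 0.538  -0.0101  0.07  ] [ 0.5353 -0.016   0.07  ]
fr [ 0.5613 -0.1445  0.07  ] [ 0.5626 -0.1356  0.07  ]
bl [0.6749 0.0148 0.07  ] [0.6703 0.0202 0.07  ]
br [ 0.6987 -0.1134  0.07  ] [ 0.6982 -0.0989  0.07  ]
tipL [ 0.5653 -0.2287  0.0425] [ 0.5612 -0.2231  0.0425] (array([ 0.5642, -0.2293,  0.0389]), np.float64(0.0016152967058141498))
tipR [ 0.563  -0.263   0.0425] [ 0.5578 -0.255   0.0425] (array([ 0.5618, -0.264 ,  0.0375]), np.float64(0.0020147884937567044))
bsL [ 0.48   -0.2197  0.0425] [ 0.4769 -0.2155  0.0425] (array([ 0.4789, -0.2201,  0.0398]), np.float64(0.0013542216073488462))
bsR [ 0.4779 -0.2565  0.0425] [ 0.4788 -0.2586  0.0425] (array([ 0.4781, -0.2562,  0.0438]), np.float64(0.0003923919040226384))
buttL,R [ 0.3297 -0.2141  0.052 ] [ 0.3291 -0.2297  0.052 ] [ 0.3296 -0.2222  0.052 ]
rest corners [array([ 0.4925, -0.2099,  0.03  ]), array([ 0.4783, -0.2698,  0.03  ])] [array([ 0.3363, -0.1923,  0.006 ]), array([ 0.3329, -0.2587,  0.006 ])]
small amber (array([0.5508, 0.1618, 0.0866]), np.float64(0.0021855408729446768))
[array([0.6824, 0.0406, 0.004 ]), array([0.5382, 0.0079, 0.004 ])]
```

```bash
python3 -m jog '[[[1,-0.191,-0.06,0,-0.38],[1,-0.191,-0.06,0,-0.38],[1,-0.191,-0.06,0,-0.38],[1,-0.191,-0.06,0,-0.38],[1,-0.191,-0.06,0,-0.38]]]'
python3 -m jog '[[[1,-0.07,-0.19,0,0],[1,-0.07,-0.19,0,0],[1,-0.07,-0.19,0,0],[1,-0.07,-0.19,0,0],[1,-0.07,-0.19,0,0]]]'
python3 -m jog '[[[1,-0.03,-0.2,0,0],[1,-0.03,-0.2,0,0],[1,-0.03,-0.2,0,0],[1,-0.03,-0.2,0,0],[1,-0.03,-0.2,0,0]]]'
python3 -m jog '[[[1,0.02,-0.2,0,0.1],[1,0.02,-0.2,0,0.1],[1,0.02,-0.2,0,0.1],[1,0.02,-0.2,0,0.1],[1,0.02,-0.2,0,0.1]]]'
```

```text
time: 0.52
tool_pos: [0.3461, 0.3633, 0.2345]
tool_rot: [-3.141, -0.0, -3.139]
contact_force: [0.8, 0.7, 0.4]
opening: 0.0914
grip_force: 0.0
time: 0.93
tool_pos: [0.4155, 0.1722, 0.2345]
tool_rot: [-3.141, -0.0, 3.14]
contact_force: [2.1, 0.0, 0.6]
opening: 0.092
grip_force: 0.0
time: 1.35
tool_pos: [0.4448, -0.028, 0.2346]
tool_rot: [-3.141, -0.0, 3.14]
contact_force: [0.9, -0.1, 0.8]
opening: 0.0916
grip_force: 0.0
time: 1.77
tool_pos: [0.424, -0.2281, 0.2345]
tool_rot: [-3.141, -0.0, 3.04]
contact_force: [0.3, 0.3, 0.3]
opening: 0.0921
grip_force: 0.0
```

Run:
```python
# fit stand pose to picked corner pixels in both views
from h import *
from scipy.optimize import least_squares
obs=[("top",tc(418,265),(-82,63,70)),("top",tc(562,243),(-82,-63,70)),("top",tc(395,122),(60,63,70)),("top",tc(530,100),(60,-63,70)),
("side",sc(463,180),(-82,63,70)),("side",sc(468,102),(-82,-63,70)),("side",sc(291,178),(60,63,70)),("side",sc(312,101),(60,-63,70)),
("side",sc(274,254),(75,80,4)),("side",sc(451,261),(-75,80,4)),("side",sc(295,241),(60,65,4)),("side",sc(435,244),(-60,65,4))]
def f(p):
    r=[]
    for n,u,X in obs:
        X=np.array(X)/1e3; c,s=np.cos(p[2]),np.sin(p[2])
        r.append(pix(n,[p[0]+c*X[0]-s*X[1],p[1]+s*X[0]+c*X[1],X[2]])[0]-u)
    return np.ravel(r)
s=least_squares(f,[.628,-.06,.2],loss="soft_l1");print(s.x,np.round(f(s.x).reshape(-1,2),1))
o=robot.observe();print(o["time"],o["tool_pos"],o["tool_rot"])
```

```text
[ 0.62847098 -0.05815394  0.21345565] [[ 1.3  1.1]
 [-2.6 -0.2]
 [-0.5  0.4]
 [-2.2 -0.6]
 [-0.1  0.5]
 [ 0.5 -0.2]
 [-0.7 -1.1]
 [ 0.3 -1.6]
 [-0.2 -1.3]
 [ 0.4 -0.9]
 [-0.3 -0.3]
 [ 0.1  0.8]]
1.7667 [ 0.42401779 -0.22807394  0.23445084] [-3.14147578e+00 -3.40939334e-04  3.03976966e+00]
```

```bash
python3 -m jog '[[[1,-0.005,-0.004,0.04,0],[1,-0.005,-0.004,0.08,0],[1,-0.005,-0.004,0.12,0],[1,-0.005,-0.004,0.15,0],[1,-0.005,-0.004,0.16,0]]]'
python3 -m jog '[[[1,0,0,0.02,0],[1,0,0,0.035,0],[1,0,0,0.044,0],[1,0,0,0.044,0],[1,0,0,0.044,0]]]'
python3 -m jog '[[[-1,0,0,0,0],[-1,0,0,0,0],[-1,0,0,0,0],[-1,0,0,0,0],[-1,0,0,0,0]]]' 60
python3 -m jog '[[[-1,0,0,0,0],[-1,0,0,0,0],[-1,0,0,0,0],[-1,0,0,0,0],[-1,0,0,0,0]]]' 60
```

```text
time: 2.18
tool_pos: [0.4268, -0.2282, 0.0701]
tool_rot: [3.137, -0.007, 3.04]
contact_force: [-1.0, -0.4, -0.2]
opening: 0.0918
grip_force: 0.0
time: 2.6
tool_pos: [0.4294, -0.2298, 0.0306]
tool_rot: [3.141, -0.001, 3.041]
contact_force: [0.3, -0.1, 0.3]
opening: 0.0916
grip_force: 0.0
time: 3.02
tool_pos: [0.4297, -0.23, 0.0311]
tool_rot: [-3.141, 0.001, 3.041]
contact_force: [-0.0, 0.1, -0.1]
opening: 0.0631
grip_force: 0.0
time: 3.43
tool_pos: [0.4295, -0.2299, 0.0307]
tool_rot: [3.141, -0.0, 3.041]
contact_force: [-0.0, -0.2, -0.4]
opening: 0.0298
grip_force: 0.0
```

```bash
python3 -m jog '[[[-1,0,0,0,0],[-1,0,0,0,0],[-1,0,0,0,0],[-1,0,0,0,0],[-1,0,0,0,0]]]' 60
python3 -m jog '[[[-1,0,0,-0.01,0],[-1,0,0,-0.02,0],[-1,0,0,-0.03,0],[-1,0,0,-0.04,0],[-1,0,0,-0.04,0]]]'
```

```text
time: 3.85
tool_pos: [0.4295, -0.2299, 0.0307]
tool_rot: [3.142, 0.0, 3.041]
contact_force: [0.2, 0.0, -0.8]
opening: 0.0134
grip_force: 60.0
time: 4.27
tool_pos: [0.4307, -0.2307, 0.0733]
tool_rot: [-3.139, 0.004, 3.041]
contact_force: [0.0, 0.3, -1.6]
opening: 0.0133
grip_force: 60.0
```

```bash
python3 -m jog '[[[-1,0.03,0,0,0],[-1,0.055,0,0,0],[-1,0.055,0.03,0,-0.1],[-1,0.055,0.06,0,-0.2],[-1,0.053,0.09,0.01,-0.31]]]'
python3 -m jog '[[[-1,-0.003,0.028,0.016,0],[-1,-0.003,0.028,0.016,0],[-1,-0.003,0.028,0.016,0]]]'
python3 - <<'E'
from h import *
import cv2
t=robot.read_camera("top")[150:330,270:440,::-1];s=robot.read_camera("side")[140:260,250:450,::-1]
a=cv2.resize(t,None,fx=3,fy=3,interpolation=2);b=cv2.resize(s,None,fx=4,fy=4,interpolation=2)
cv2.imwrite("pics/t2.png",a);cv2.imwrite("pics/s2.png",b)
o=robot.observe();print(o["time"],o["tool_pos"],o["tool_rot"],o["contact_force"])
E
```

```text
time: 4.68
tool_pos: [0.3861, -0.135, 0.062]
tool_rot: [-3.139, 0.003, -2.93]
contact_force: [1.8, -0.0, -0.7]
opening: 0.0135
grip_force: 60.0
time: 4.93
tool_pos: [0.3823, -0.1057, 0.0444]
tool_rot: [3.141, -0.001, -2.93]
contact_force: [0.3, -0.4, -1.3]
opening: 0.0138
grip_force: 60.0
5.0333 [ 0.38369117 -0.10764394  0.04514697] [-3.14048226e+00  1.25777139e-03 -2.93218357e+00] [-0.06686476  0.04958148 -0.90053411]
```

View pics/s2.png

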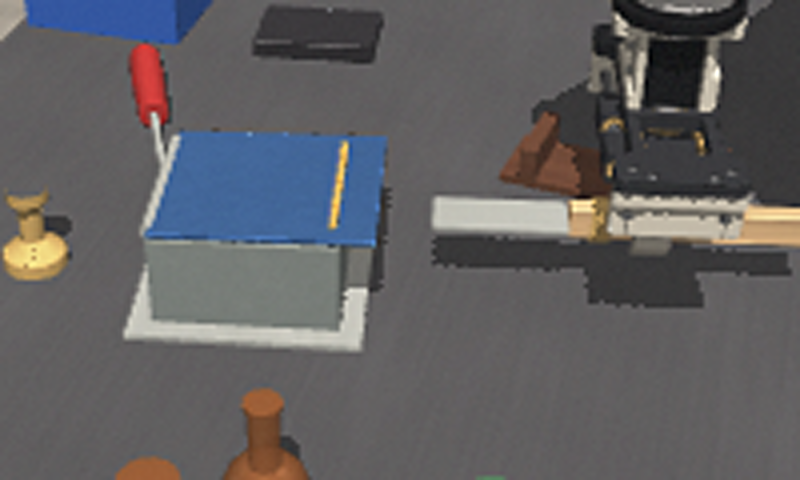

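View pics/t2.png

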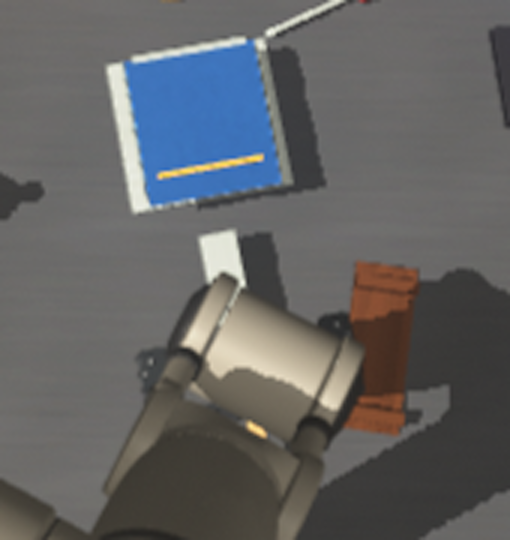

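Side view: blade at (432–570,215) in line with the lip, below the cover's edge. Top view: tip at (342,228), about 35 mm in front of the lip and centred. Next: insert and start lifting.

```bash
python3 -m jog '[[[-1,-0.02,0,0,0],[-1,-0.04,0,0,0],[-1,-0.046,0,0,0],[-1,-0.046,0,0,0],[-1,-0.046,0,-0.005,0]]]'
python3 -m jog '[[[-1,0,0,-0.01,0],[-1,0,0,-0.02,0],[-1,-0.002,0,-0.03,0],[-1,-0.006,0,-0.042,0],[-1,-0.006,0,-0.042,0]]]'
python3 - <<'E'
from h import *
import cv2
s=robot.read_camera("side")[100:260,250:450,::-1]
cv2.imwrite("pics/s3.png",cv2.resize(s,None,fx=3,fy=3,interpolation=2))
o=robot.observe();print(o["time"],o["tool_pos"],o["tool_rot"],o["contact_force"],o["torque"])
E
```

```text
time: 5.45
tool_pos: [0.4269, -0.0977, 0.0492]
tool_rot: [3.14, -0.002, -2.933]
contact_force: [-0.3, 0.6, -2.1]
opening: 0.0139
grip_force: 60.0
time: 5.87
tool_pos: [0.4341, -0.097, 0.0936]
tool_rot: [-3.14, 0.002, -2.933]
contact_force: [-0.2, -0.5, -1.4]
opening: 0.0135
grip_force: 60.0
5.9167 [ 0.43366296 -0.09677509  0.09260609] [-3.14047923e+00  1.57560585e-03 -2.93294238e+00] [-0.4127753  -0.16594639 -1.77974359] [0.07462597 0.04776984 0.02489262]
```

View pics/s3.png

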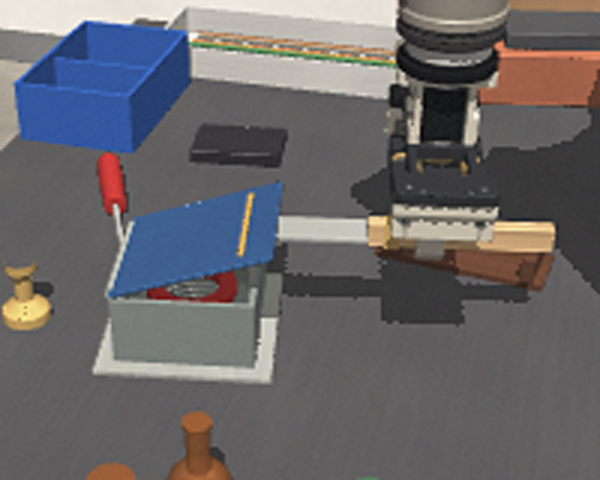

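Side view: cover about 0.3 rad open, blade under it, red ring visible. Continuing the arc.

```bash
python3 -m jog '[[[-1,-0.009,0,-0.018,0],[-1,-0.018,0,-0.034,0],[-1,-0.03,0,-0.05,0],[-1,-0.044,0,-0.062,0],[-1,-0.06,0,-0.073,0]]]'
python3 -m jog '[[[-1,-0.017,0,-0.008,0],[-1,-0.036,0,-0.014,0],[-1,-0.055,0,-0.015,0],[-1,-0.075,0,-0.013,0],[-1,-0.087,0,-0.009,0]]]'
python3 -m jog '[[[-1,-0.004,0,0.003,0],[-1,-0.008,0,0.006,0],[-1,-0.012,0,0.008,0],[-1,-0.012,0,0.008,0]]]'
python3 - <<'E'
from h import *
import cv2
s=robot.read_camera("side")[60:260,250:450,::-1]
t=robot.read_camera("top")[100:300,270:440,::-1]
cv2.imwrite("pics/s4.png",np.hstack([cv2.resize(x,None,fx=2,fy=2,interpolation=2) for x in(s,t)]))
o=robot.observe();print(o["time"],o["tool_pos"],o["tool_rot"],o["contact_force"],o["torque"])
E
```

```text
time: 6.33
tool_pos: [0.4916, -0.0839, 0.1648]
tool_rot: [3.141, -0.002, -2.933]
contact_force: [0.1, 0.0, -1.8]
opening: 0.0137
grip_force: 60.0
time: 6.75
tool_pos: [0.5785, -0.0658, 0.1732]
tool_rot: [3.142, 0.0, -2.933]
contact_force: [-1.0, -0.1, -0.5]
opening: 0.014
grip_force: 60.0
time: 7.08
tool_pos: [0.5888, -0.0633, 0.1648]
tool_rot: [3.141, -0.001, -2.933]
contact_force: [-0.1, 0.5, -1.3]
opening: 0.0137
grip_force: 60.0
7.1833 [ 0.58882541 -0.06335678  0.16557505] [ 3.14131673e+00 -5.26971007e-04 -2.93261487e+00] [ 0.3751642   0.74467264 -0.60163692] [0.0603329  0.01843579 0.02199975]
```

View pics/s4.png

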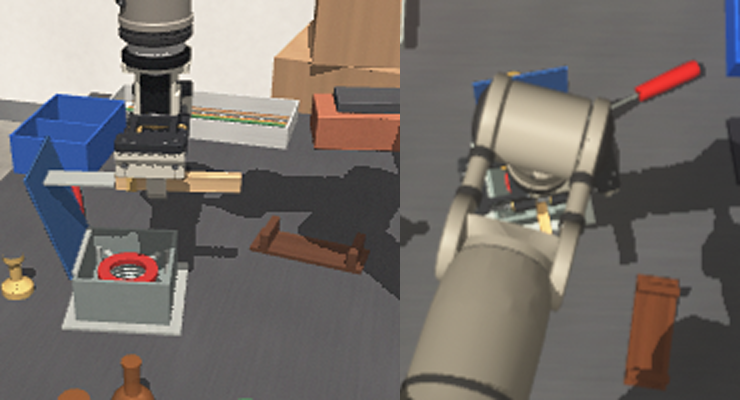

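Cover stands leaning back past upright at (50,210) in the crop, and the ring is free. Now the paddle goes back.

```bash
python3 -m jog '[[[-1,0.04,0,0,0],[-1,0.08,0,0,0],[-1,0.12,0,0,0],[-1,0.16,0,0,0],[-1,0.17,0,0,0]]]'
python3 -m jog '[[[-1,0.005,-0.03,0.01,0.08],[-1,0.01,-0.06,0.02,0.16],[-1,0.015,-0.09,0.03,0.24],[-1,0.02,-0.12,0.04,0.309],[-1,0.02,-0.13,0.05,0.309]]]'
python3 -m jog '[[[-1,0,0,0,0],[-1,0,0,0,0],[-1,0,0,0,0]]]'
python3 - <<'E'
from h import *
o=robot.observe();p=o["tool_pos"];y=o["tool_rot"][2]
d=np.array([.4295,-.2299,.0307])-p; print(o["time"],p,o["tool_rot"],"tool shift",d[0]*np.cos(y)+d[1]*np.sin(y),d[0]*np.sin(y)-d[1]*np.cos(y),-d[2])
E
```

```text
time: 7.6
tool_pos: [0.4171, -0.0981, 0.1654]
tool_rot: [3.14, -0.004, -2.933]
contact_force: [0.7, 1.4, -0.8]
opening: 0.0135
grip_force: 60.0
time: 8.02
tool_pos: [0.4309, -0.2339, 0.116]
tool_rot: [-3.139, 0.003, 3.036]
contact_force: [0.4, 0.3, -0.8]
opening: 0.0133
grip_force: 60.0
time: 8.27
tool_pos: [0.4304, -0.2288, 0.116]
tool_rot: [3.141, -0.0, 3.043]
contact_force: [-0.4, -0.6, -1.5]
opening: 0.0133
grip_force: 60.0
8.2667 [ 0.43039675 -0.22881171  0.11604864] [ 3.14105501e+00 -7.77863487e-05  3.04294218e+00] tool shift 0.0007852000519446356 -0.0011713187643304162 0.08534864429963868
```

```bash
python3 -m jog '[[[-1,0.001,-0.001,0.03,0],[-1,0.001,-0.001,0.055,0],[-1,0.001,-0.001,0.07,0],[-1,0.001,-0.001,0.075,0],[-1,0.001,-0.001,0.08,0]]]'
python3 -m jog '[[[-1,0,0,0.002,0],[-1,0,0,0.004,0],[-1,0,0,0.005,0],[-1,0,0,0.005,0],[-1,0,0,0.005,0]]]'
python3 -m jog '[[[-0.6,0,0,0,0],[-0.6,0,0,0,0],[-0.6,0,0,0,0],[-0.6,0,0,0,0],[-0.6,0,0,0,0]]]'
python3 -m jog '[[[0,0,0,-0.01,0],[0,0,0,-0.03,0],[0,0,0,-0.06,0],[0,0,0,-0.1,0],[0,0,0,-0.14,0]]]'
```

```text
time: 8.68
tool_pos: [0.4297, -0.2297, 0.0359]
tool_rot: [3.141, 0.0, 3.044]
contact_force: [-0.2, 0.1, -0.8]
opening: 0.0137
grip_force: 60.0
time: 9.1
tool_pos: [0.4296, -0.2309, 0.0312]
tool_rot: [-3.141, 0.001, 3.042]
contact_force: [-1.1, -0.3, -0.6]
opening: 0.0135
grip_force: 60.0
time: 9.52
tool_pos: [0.4294, -0.2308, 0.0308]
tool_rot: [-3.142, 0.0, 3.042]
contact_force: [-0.6, 0.7, 0.6]
opening: 0.018
grip_force: 0.0
time: 9.93
tool_pos: [0.4287, -0.2302, 0.1725]
tool_rot: [3.141, -0.001, 3.042]
contact_force: [1.5, -0.7, -0.5]
opening: 0.0444
grip_force: 0.0
```

```bash
python3 -m jog '[[[0.4,-0.03,0.195,-0.06,0],[0.4,-0.03,0.195,-0.06,0],[0.4,-0.03,0.195,-0.06,0],[0.4,-0.03,0.195,-0.06,0],[0.4,-0.03,0.195,-0.06,0]]]'
python3 -m jog '[[[0.4,-0.03,0.2,0,0],[0.4,-0.03,0.2,0,0],[0.4,-0.03,0.2,0,0],[0.4,-0.03,0.2,0,0],[0.4,-0.03,0.2,0,0]]]'
python3 -m jog '[[[0.4,-0.023,0.12,0,0],[0.4,-0.023,0.12,0,0],[0.4,-0.023,0.12,0,0],[0.4,-0.023,0.12,0,0],[0.4,-0.023,0.12,0,0]]]'
python3 - <<'E'
from h import *
o=robot.observe();p=o["tool_pos"];y=o["tool_rot"][2]
d=np.array([.5628,.2744,.092])-p; print(o["time"],p,o["tool_rot"],o["opening"],"tool shift",d[0]*np.cos(y)+d[1]*np.sin(y),d[0]*np.sin(y)-d[1]*np.cos(y),-d[2])
# red ring / amber colour check in views
import cv2
t=robot.read_camera("top");s=robot.read_camera("side")
cv2.imwrite("pics/t5.png",t[:,:,::-1]);cv2.imwrite("pics/s5.png",s[:,:,::-1])
for n,im in(("top",t),("side",s)):
    h=cv2.cvtColor(im,cv2.COLOR_RGB2HSV); m=((h[...,0]<4)|(h[...,0]>176))&(h[...,1]>180)&(h[...,2]>80)
    m=m.astype(np.uint8); k,l,st,c=cv2.connectedComponentsWithStats(m)
    print(n,[(st[i].tolist(),c[i].round(1).tolist()) for i in range(1,k) if st[i,4]>25])
E
```

```text
time: 10.35
tool_pos: [0.4786, -0.0377, 0.2324]
tool_rot: [3.142, 0.001, 3.041]
contact_force: [0.8, 0.0, 0.3]
opening: 0.0636
grip_force: 0.0
time: 10.77
tool_pos: [0.5283, 0.1591, 0.2317]
tool_rot: [3.141, 0.001, 3.043]
contact_force: [0.4, 0.2, -1.2]
opening: 0.0643
grip_force: 0.0
time: 11.18
tool_pos: [0.5628, 0.2753, 0.2305]
tool_rot: [-3.141, -0.001, 3.045]
contact_force: [-0.2, -0.6, 0.2]
opening: 0.0645
grip_force: 0.0
11.1833 [0.5628143  0.27528049 0.23054306] [-3.14125951e+00 -5.52298688e-04  3.04511988e+00] 0.06450876558658819 tool shift -7.05789615780205e-05 -0.000877770475150569 0.13854306239941672
top [([115, 113, 22, 38, 255], [124.8, 132.7]), ([516, 129, 7, 104, 155], [519.2, 183.6]), ([388, 131, 32, 19, 238], [403.8, 139.6]), ([323, 176, 26, 26, 287], [335.9, 188.6])]
side [([537, 40, 13, 5, 31], [543.8, 41.3]), ([302, 187, 9, 13, 29], [304.4, 194.1])]
```

Run:
```python
from h import *
import cv2
print("ring",onz("top",(335.5,188.5),.044),"from stand fit .6285 -.0582")
t=cv2.imread("pics/t5.png")[140:300,290:420];s=cv2.imread("pics/s5.png")[120:320,230:430]
a=cv2.resize(t,(390,480),interpolation=2);b=cv2.resize(s,(400,400),interpolation=2)
o=np.zeros((480,800,3),np.uint8);o[:,:390]=a;o[:400,400:]=b;cv2.imwrite("pics/c5.png",o)
```

```text
ring [ 0.62854631 -0.05525665  0.044     ] from stand fit .6285 -.0582
```

View pics/c5.png

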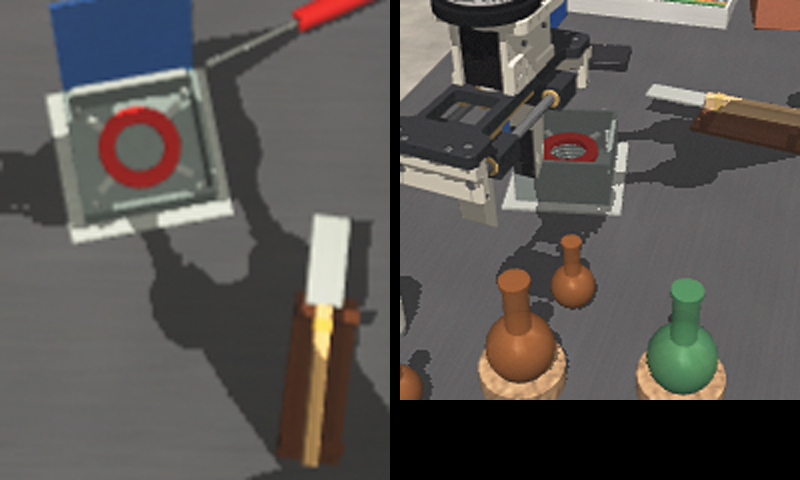

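Left: cover open, ring centre about (336.4,189), paddle lying on its rest. Right: gripper is over the amber flask. Descending and gripping.

```bash
python3 -m jog '[[[0.4,0,-0.001,0.03,0],[0.4,0,-0.001,0.06,0],[0.4,0,-0.001,0.09,0],[0.4,0,-0.001,0.12,0],[0.4,0,-0.001,0.138,0]]]'
python3 -m jog '[[[-1,0,0,0,0],[-1,0,0,0,0],[-1,0,0,0,0],[-1,0,0,0,0],[-1,0,0,0,0]]]' 40
python3 -m jog '[[[-1,0,0,0,0],[-1,0,0,0,0],[-1,0,0,0,0],[-1,0,0,0,0],[-1,0,0,0,0]]]' 40
```

```text
time: 11.7
tool_pos: [0.5618, 0.2701, 0.0904]
tool_rot: [-3.14, -0.003, 3.04]
contact_force: [-0.8, 0.3, 0.3]
opening: 0.064
grip_force: 0.0
time: 12.12
tool_pos: [0.5641, 0.2725, 0.0947]
tool_rot: [3.14, 0.003, 3.041]
contact_force: [-0.9, 0.1, 0.4]
opening: 0.0358
grip_force: 0.0
time: 12.53
tool_pos: [0.5638, 0.2728, 0.0938]
tool_rot: [3.141, 0.002, 3.042]
contact_force: [0.1, 0.4, 5.9]
opening: 0.0267
grip_force: 40.0
```

```bash
python3 -m jog '[[[-1,0,0,0,0],[-1,0,0,0,0]]]' 40
python3 - <<'E'
from h import *
import cv2
o=robot.observe();print(o)
s=robot.read_camera("side")[180:360,200:400,::-1]
t=robot.read_camera("top")[150:270,170:290,::-1]
cv2.imwrite("pics/s6.png",np.hstack([cv2.resize(s,(600,540),interpolation=2),cv2.resize(t,(540,540),interpolation=2)[:,:200]]))
cv2.imwrite("pics/s6.png",cv2.resize(s,(667,600),interpolation=2))
E
```

```text
time: 12.7
tool_pos: [0.5638, 0.2728, 0.0938]
tool_rot: [3.141, 0.002, 3.042]
contact_force: [-0.1, -0.9, 6.1]
opening: 0.0269
grip_force: 40.0
{'time': 12.7, 'qpos': array([ 3.28291807e-01,  6.55180416e-01,  1.40790088e+00,  1.49202090e-05,
        1.07626213e+00, -1.14288276e+00]), 'qvel': array([ 1.15770830e-03,  6.50271880e-05, -1.70770072e-03, -1.37535699e-03,
        3.78719580e-04,  6.55284349e-04]), 'joint_efforts': array([-3.94885908e-03, -5.19921327e+01, -1.99703747e+01,  2.53370858e-02,
        5.11135755e-02, -6.85597879e-04]), 'tool_pos': array([0.56383749, 0.27276753, 0.09381221]), 'tool_rot': array([3.14064732e+00, 2.04096177e-03, 3.04196286e+00]), 'contact_force': array([-0.11253482, -0.85107036,  6.08387327]), 'torque': array([-0.02629815,  0.00522186,  0.07492134]), 'grip_force': 40.00063419342041, 'opening': 0.026936525601983174}
```

View pics/s6.png

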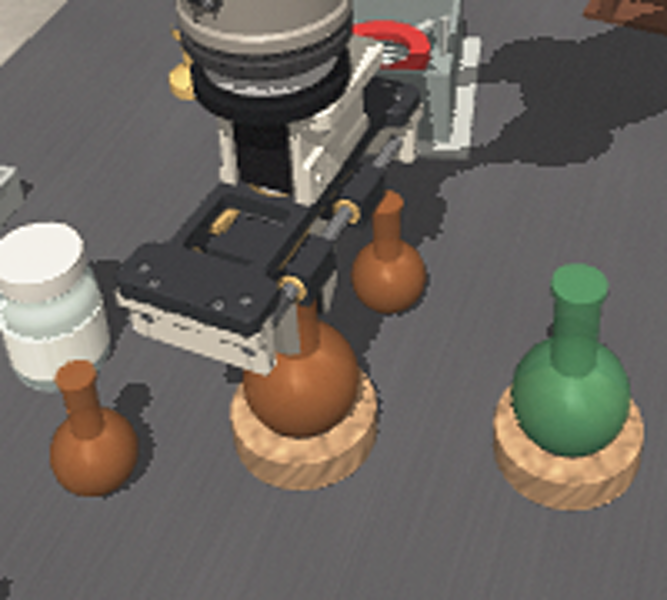

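The view shows the fingers round the neck with their tips near the ball's shoulder. An opening of 27 mm against the 24 mm neck, plus a 6 N upward push, suggests they're too low. I'll regrip a little higher.

```bash
python3 -m jog '[[[-0.2,0,0,0,0],[-0.2,0,0,0,0],[-0.2,0,0,0,0],[-0.2,0,0,-0.005,0],[-0.2,0,0,-0.005,0]]]' 20
python3 -m jog '[[[-1,0,0,0,0],[-1,0,0,0,0],[-1,0,0,0,0],[-1,0,0,0,0],[-1,0,0,0,0]]]' 40
```

```text
time: 13.22
tool_pos: [0.5634, 0.2726, 0.0983]
tool_rot: [3.141, 0.0, 3.042]
contact_force: [-0.4, 0.3, -0.2]
opening: 0.0369
grip_force: 0.0
time: 13.63
tool_pos: [0.5632, 0.2725, 0.0978]
tool_rot: [3.141, 0.0, 3.042]
contact_force: [-0.1, -0.8, 0.5]
opening: 0.0271
grip_force: 40.0
```

```bash
python3 -m jog '[[[-1,0,0,-0.01,0],[-1,0,0,-0.02,0],[-1,0,0,-0.03,0],[-1,0,0,-0.04,0],[-1,0,0,-0.04,0]]]' 40
python3 -m jog '[[[-1,0,0,-0.03,0],[-1,0,0,-0.06,0],[-1,0,0,-0.09,0],[-1,0,0,-0.09,0],[-1,0,0,-0.09,0]]]' 40
python3 - <<'E'
from h import *
import cv2
o=robot.observe();print(o["time"],o["tool_pos"],o["contact_force"],o["torque"],o["opening"])
s=robot.read_camera("side");cv2.imwrite("pics/s7.png",s[:,:,::-1]);t=robot.read_camera("top");cv2.imwrite("pics/t7.png",t[:,:,::-1])
for nm,a in(("side",s),("side0",cv2.imread("pics/side0.png")[:,:,::-1].copy())):
    h=cv2.cvtColor(a,cv2.COLOR_RGB2HSV);m=((h[...,0]>4)&(h[...,0]<13)&(h[...,1]>150)&(h[...,2]>50)).astype(np.uint8)
    m[:, :150]=0
    k,l,st,c=cv2.connectedComponentsWithStats(m)
    for i in range(1,k):
        if st[i,4]>60:
            print(nm,st[i].tolist(),c[i].round(1))
            if 700<st[i,4]<6000:
                x,y,w,hh=st[i,:4]
                for r in range(y,y+hh,4):
                    xs=np.where(l[r]==i)[0]; print(r,xs.min(),xs.max(),end=" | ")
                print()
E
```

```text
time: 14.05
tool_pos: [0.5645, 0.2729, 0.141]
tool_rot: [3.139, 0.005, 3.042]
contact_force: [0.2, 0.8, -0.3]
opening: 0.027
grip_force: 40.0
time: 14.47
tool_pos: [0.5639, 0.2728, 0.2299]
tool_rot: [3.14, 0.004, 3.042]
contact_force: [-1.6, 0.1, -2.2]
opening: 0.0267
grip_force: 40.0
14.4667 [0.56394974 0.27276351 0.22991637] [-1.64394694  0.09822526 -2.17993092] [-0.02913406  0.05039561 -0.03396138] 0.02671325253776643
side [282, 200, 8, 15, 66] [285.2 207.3]
side [265, 219, 38, 39, 967] [283.4 238.4]
219 284 284 | 223 284 293 | 227 269 298 | 231 267 301 | 235 265 301 | 239 265 302 | 243 266 301 | 247 268 299 | 251 269 294 | 255 276 287 | 
side [306, 237, 21, 37, 463] [315.7 257.7]
side [215, 288, 26, 41, 629] [226.3 311. ]
side0 [158, 230, 39, 19, 427] [177.7 238.7]
side0 [306, 238, 21, 36, 447] [315.8 257.8]
side0 [273, 255, 34, 56, 1143] [288.9 286.2]
255 284 291 | 259 279 294 | 263 280 293 | 267 281 292 | 271 282 292 | 275 282 294 | 279 280 300 | 283 276 303 | 287 274 305 | 291 273 305 | 295 273 306 | 299 274 305 | 303 276 302 | 307 280 299 | 
side0 [215, 288, 26, 41, 616] [226.3 310.8]
```

Run:
```python
from h import *
np.set_printoptions(precision=4,suppress=True)
print("orig ball pix pred for bottom .0123:",pix("side",[.5628,.2744,.0453]),"obs (289.5,292?)")
for b in(.005,.0123,.02): print(b,pix("side",[[.5628,.2744,b+.118],[.5628,.2744,b+.033]]))
p=np.array([.5639,.2728])
dz=.2299-.0978
for z in (.165,.17,.175,.18,.185): print(z,pix("side",[*p,z]))
print("expected ball z",.0453+dz)
for v in((.03,0),(0,.03)): print(pix("side",[p[0]+v[0],p[1]+v[1],.1774])-pix("side",[*p,.1774]))
```

```text
orig ball pix pred for bottom .0123: [[289.7506 292.6839]] obs (289.5,292?)
0.005 [[286.8083 262.6556]
 [290.0084 295.3152]]
0.0123 [[286.5117 259.6295]
 [289.7506 292.6839]]
0.02 [[286.195  256.3965]
 [289.4753 289.8751]]
0.165 [[284.8089 243.99  ]]
0.17 [[284.5904 241.7674]]
0.175 [[284.3699 239.5251]]
0.18 [[284.1475 237.2629]]
0.185 [[283.9231 234.9804]]
expected ball z 0.1774
[[-16.2662  -3.2636]]
[[-7.0409 11.5836]]
```

```bash
python3 -m jog '[[[-1,-0.007,-0.02,0,0],[-1,-0.016,-0.05,0,-0.06],[-1,-0.026,-0.08,0,-0.12],[-1,-0.036,-0.11,0,-0.18],[-1,-0.046,-0.14,0,-0.24]]]'
python3 - <<'E'
from h import *
o=robot.observe();p=o["tool_pos"];y=o["tool_rot"][2]
d=np.array([.6285,-.057,.13])-p; print(p,o["tool_rot"],"tool shift",d[0]*np.cos(y)+d[1]*np.sin(y),d[0]*np.sin(y)-d[1]*np.cos(y),-d[2])
E
```

```text
time: 14.98
tool_pos: [0.5942, 0.1272, 0.2257]
tool_rot: [3.141, -0.004, -2.998]
contact_force: [-0.0, -0.1, -1.4]
opening: 0.0269
grip_force: 40.0
[0.59424514 0.12721747 0.22572063] [ 3.14133434 -0.00358744 -2.99793938] tool shift -0.007529504316676372 -0.18722387338424235 0.09572063274717713
```

```bash
python3 -m jog '[[[-1,-0.001,-0.03,0,-0.03],[-1,-0.002,-0.06,0,-0.06],[-1,-0.004,-0.09,0,-0.066],[-1,-0.005,-0.12,0,-0.066],[-1,-0.006,-0.15,0,-0.066]]]'
python3 -m jog '[[[-1,0,-0.02,0,0],[-1,0,-0.036,0,0],[-1,0,-0.036,0,0],[-1,0,-0.036,0,0],[-1,0,-0.036,0,0]]]'
python3 - <<'E'
from h import *
o=robot.observe();p=o["tool_pos"];y=o["tool_rot"][2]
d=np.array([.6285,-.057,.13])-p; print(p,o["tool_rot"],o["contact_force"],o["torque"],"tool shift",d[0]*np.cos(y)+d[1]*np.sin(y),d[0]*np.sin(y)-d[1]*np.cos(y),-d[2])
import cv2
t=robot.read_camera("side");cv2.imwrite("pics/s8.png",t[:,:,::-1])
h=cv2.cvtColor(t,cv2.COLOR_RGB2HSV);m=((h[...,0]>4)&(h[...,0]<13)&(h[...,1]>150)&(h[...,2]>50)).astype(np.uint8)
k,l,st,c=cv2.connectedComponentsWithStats(m)
print([(st[i].tolist(),c[i].round(1).tolist()) for i in range(1,k) if st[i,4]>100])
print("pred ball",pix("side",[p[0],p[1],p[2]-.0525]))
E
```

```text
time: 15.4
tool_pos: [0.6212, -0.0205, 0.2257]
tool_rot: [3.14, -0.003, -2.935]
contact_force: [0.1, -0.4, -1.8]
opening: 0.0267
grip_force: 40.0
time: 15.82
tool_pos: [0.6289, -0.0533, 0.2269]
tool_rot: [3.14, -0.001, -2.935]
contact_force: [-0.1, 0.5, -1.0]
opening: 0.0272
grip_force: 40.0
[ 0.62889198 -0.05333977  0.22693945] [ 3.14032148e+00 -1.27854164e-03 -2.93482413e+00] [-0.08334794  0.54186553 -0.98887001] [ 0.05410337 -0.02085698 -0.0319986 ] tool shift 0.0011350714367812627 -0.0035017939882571545 0.09693944754136072
[([298, 137, 27, 24, 432], [311.2, 147.5]), ([158, 230, 39, 19, 418], [177.8, 238.7]), ([306, 238, 21, 36, 450], [315.8, 258.0]), ([215, 288, 26, 41, 623], [226.3, 310.9])]
pred ball [[311.02237282 149.37578102]]
```

```bash
python3 -m jog '[[[-1,0.001,-0.004,0.015,0],[-1,0.001,-0.004,0.03,0],[-1,0.001,-0.004,0.045,0],[-1,0.001,-0.004,0.06,0],[-1,0.001,-0.004,0.075,0]]]'
python3 -m jog '[[[-1,0,0,0.005,0],[-1,0,0,0.01,0],[-1,0,0,0.015,0],[-1,0,0,0.018,0],[-1,0,0,0.018,0]]]'
python3 -m jog '[[[-1,0,0,0.002,0],[-1,0,0,0.004,0],[-1,0,0,0.006,0],[-1,0,0,0.006,0],[-1,0,0,0.006,0]]]'
python3 -m jog '[[[-1,0,0,0.002,0],[-1,0,0,0.004,0],[-1,0,0,0.006,0],[-1,0,0,0.006,0],[-1,0,0,0.006,0]]]'
```

```text
time: 16.28
tool_pos: [0.6289, -0.0569, 0.1522]
tool_rot: [3.141, 0.0, -2.933]
contact_force: [-0.5, 0.4, -0.7]
opening: 0.027
grip_force: 40.0
time: 16.7
tool_pos: [0.6291, -0.0582, 0.1346]
tool_rot: [3.141, 0.0, -2.935]
contact_force: [-0.1, -0.1, -1.6]
opening: 0.0269
grip_force: 40.0
time: 17.12
tool_pos: [0.6291, -0.0585, 0.1287]
tool_rot: [3.142, 0.0, -2.935]
contact_force: [0.0, 0.6, -1.6]
opening: 0.0266
grip_force: 40.0
time: 17.53
tool_pos: [0.629, -0.0585, 0.1225]
tool_rot: [3.141, -0.0, -2.935]
contact_force: [0.1, 0.6, -1.2]
opening: 0.0265
grip_force: 40.0
```

```bash
for i in 1; do python3 -m jog '[[[-1,0,0,0.001,0],[-1,0,0,0.002,0],[-1,0,0,0.003,0],[-1,0,0,0.003,0],[-1,0,0,0.003,0]]]'
python3 -m jog '[[[-1,0,0,0.001,0],[-1,0,0,0.002,0],[-1,0,0,0.003,0],[-1,0,0,0.003,0],[-1,0,0,0.003,0]]]'
python3 -m jog '[[[-1,0,0,0.001,0],[-1,0,0,0.002,0],[-1,0,0,0.003,0],[-1,0,0,0.003,0],[-1,0,0,0.003,0]]]'; done
```

```text
time: 17.95
tool_pos: [0.6291, -0.0585, 0.1197]
tool_rot: [3.141, -0.0, -2.935]
contact_force: [0.4, 1.2, -1.1]
opening: 0.0267
grip_force: 40.0
time: 18.37
tool_pos: [0.6293, -0.0586, 0.1169]
tool_rot: [-3.141, 0.0, -2.935]
contact_force: [0.5, -1.4, 0.5]
opening: 0.0269
grip_force: 40.0
time: 18.78
tool_pos: [0.6292, -0.0586, 0.1138]
tool_rot: [-3.141, 0.0, -2.935]
contact_force: [-0.1, -0.7, 2.3]
opening: 0.0267
grip_force: 40.0
```

```bash
python3 -m jog '[[[-1,0,0,0.002,0],[-1,0,0,0.004,0],[-1,0,0,0.006,0],[-1,0,0,0.008,0],[-1,0,0,0.008,0]]]'
python3 -m jog '[[[-1,0,0,0.002,0],[-1,0,0,0.004,0],[-1,0,0,0.006,0],[-1,0,0,0.006,0],[-1,0,0,0.006,0]]]'
python3 -m jog '[[[-1,0,0,0.001,0],[-1,0,0,0.002,0],[-1,0,0,0.003,0],[-1,0,0,0.003,0],[-1,0,0,0.003,0]]]'
python3 - <<'E'
from h import *
import cv2
o=robot.observe();print(o["tool_pos"],o["tool_rot"],o["contact_force"],o["torque"],o["qpos"])
cv2.imwrite("pics/s9.png",robot.read_camera("side")[:,:,::-1]);print(robot.observe()["contact_force"])
E
```

```text
time: 19.2
tool_pos: [0.6292, -0.0586, 0.1056]
tool_rot: [-3.141, 0.0, -2.935]
contact_force: [0.7, -1.0, 5.5]
opening: 0.0266
grip_force: 40.0
time: 19.62
tool_pos: [0.6297, -0.0587, 0.1004]
tool_rot: [-3.141, 0.002, -2.935]
contact_force: [-0.8, -0.5, 6.9]
opening: 0.0268
grip_force: 40.0
time: 20.03
tool_pos: [0.6298, -0.0588, 0.0978]
tool_rot: [-3.141, 0.002, -2.935]
contact_force: [0.5, -2.1, 9.4]
opening: 0.0272
grip_force: 40.0
[ 0.62984299 -0.0587753   0.09782452] [-3.14057669e+00  2.11620258e-03 -2.93546426e+00] [ 0.5461203  -2.06896338  9.37770369] [-0.20837945  0.05149066 -0.03105564] [-2.14087098e-01  6.60832367e-01  1.38393098e+00 -7.23070062e-05
  1.09448274e+00 -1.99097767e+00]
[-0.09604492 -1.25675325  9.14826517]
```

```bash
python3 -m jog '[[[-1,0,0,0.001,0],[-1,0,0,0.002,0],[-1,0,0,0.0025,0],[-1,0,0,0.0025,0],[-1,0,0,0.0025,0]]]'
python3 - <<'E'
from h import *
import cv2
s=robot.read_camera("side");t=robot.read_camera("top");print(robot.observe()["contact_force"])
a=cv2.resize(s[100:260,230:450,::-1],(440,320),interpolation=2);a=cv2.resize(s[110:240,270:430,::-1],(480,390),interpolation=2);b=cv2.resize(t[130:310,290:420,::-1],(312,432),interpolation=2)
o=np.zeros((432,800,3),np.uint8);o[:390,:480]=a;o[:,484:796]=b;cv2.imwrite("pics/f.png",o)
E
```

```text
time: 20.5
tool_pos: [0.63, -0.0588, 0.0956]
tool_rot: [-3.14, 0.002, -2.935]
contact_force: [-0.3, -2.0, 9.3]
opening: 0.0267
grip_force: 40.0
[-0.93648049 -0.99862844  9.77903943]
```

View pics/f.png

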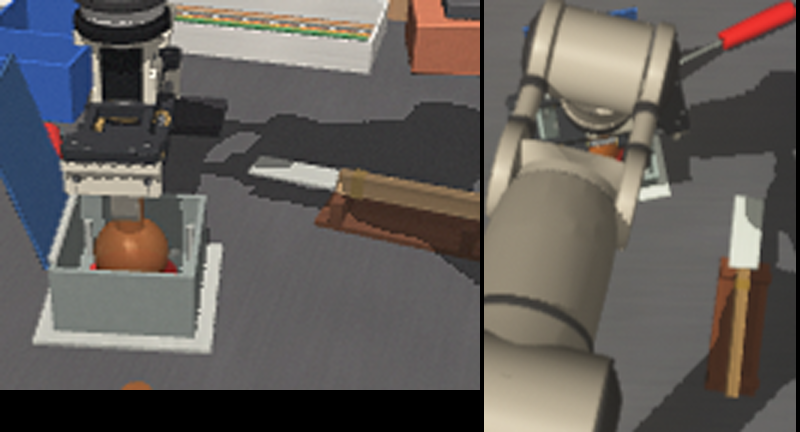

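Flask seated upright in the ring, cover still open, paddle on its rest. I'll press slightly further and average the force, since the reading is noisy.

```bash
python3 -m jog '[[[-1,0,0,0.001,0],[-1,0,0,0.0015,0],[-1,0,0,0.0015,0],[-1,0,0,0.0015,0]]]'
python3 - <<'E'
from h import *
f=[]
for i in range(10):
    robot.read_camera("top");f.append(robot.observe()["contact_force"])
o=robot.observe();print(np.mean(f,0),np.std(f,0),o["tool_pos"],o["opening"],o["time"])
E
```

```text
time: 20.93
tool_pos: [0.6301, -0.0588, 0.0942]
tool_rot: [-3.14, 0.003, -2.935]
contact_force: [-0.6, -2.1, 10.2]
opening: 0.027
grip_force: 40.0
[-0.39454344 -1.72940042 10.47790595] [0.47671555 0.67060681 0.43228421] [ 0.63006373 -0.05882672  0.09423862] 0.02682062551261603 21.4333
```

```bash
python3 -c "from cell import robot; print(robot.hand_in())"
```

```text
the job is handed in; nothing more can be done
None
```

Handed in at about 21.4 s: the paddle levered the cover past upright and is back on its rest, and the amber flask is seated, still gripped, with the ring held about 22 of 24 mm down; that depth comes from spring force and travel, not direct measurement.

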